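# Put the aroma oils back on their stands

## Task

Tidy the bedroom dresser: put each of the four aroma-oil bottles with a green, yellow, blue or red cap into the well of the wooden stand of its own colour, standing flat and upright on the well's floor. Do not tip any of them over on the way, and leave the black-capped bottle and the peach lamp where they stand.

Things in the scene. Friction and masses are not known exactly. Their poses are not given: they have to be found in the camera images.
- bottle_green: loose aroma-oil bottle with a green screw cap and green label, otherwise amber glass; standing upright, 80 mm tall, 50 to 105 g: round straight body 32 mm in diameter up to 54 mm height, then a short shoulder and a 25 mm cap from 56 to 80 mm. Origin: centre of its underside; z points up through the cap.
- bottle_yellow: loose aroma-oil bottle with a yellow screw cap and yellow label, otherwise amber glass; standing upright, 80 mm tall, 50 to 105 g: round straight body 32 mm in diameter up to 54 mm height, then a short shoulder and a 25 mm cap from 56 to 80 mm. Origin: centre of its underside; z points up through the cap.
- bottle_blue: loose aroma-oil bottle with a blue screw cap and blue label, otherwise amber glass; standing upright, 80 mm tall, 50 to 105 g: round straight body 32 mm in diameter up to 54 mm height, then a short shoulder and a 25 mm cap from 56 to 80 mm. Origin: centre of its underside; z points up through the cap.
- bottle_red: loose aroma-oil bottle with a red screw cap and red label, otherwise amber glass; standing upright, 80 mm tall, 50 to 105 g: round straight body 32 mm in diameter up to 54 mm height, then a short shoulder and a 25 mm cap from 56 to 80 mm. Origin: centre of its underside; z points up through the cap.
- stand_green: bottle stand of the green oil, fixed: a brown wooden block 66 x 66 mm and 18 mm high with a round well in its top, 48 mm in diameter and 8 mm deep (floor of the well 10 mm above the table), its floor and side stripes green. Origin: centre of the block's underside, on the well's axis; x and y along its sides, z up.
- stand_yellow: bottle stand of the yellow oil, fixed: a brown wooden block 66 x 66 mm and 18 mm high with a round well in its top, 48 mm in diameter and 8 mm deep (floor of the well 10 mm above the table), its floor and side stripes yellow. Origin: centre of the block's underside, on the well's axis; x and y along its sides, z up.
- stand_blue: bottle stand of the blue oil, fixed: a brown wooden block 66 x 66 mm and 18 mm high with a round well in its top, 48 mm in diameter and 8 mm deep (floor of the well 10 mm above the table), its floor and side stripes blue. Origin: centre of the block's underside, on the well's axis; x and y along its sides, z up.
- stand_red: bottle stand of the red oil, fixed: a brown wooden block 66 x 66 mm and 18 mm high with a round well in its top, 48 mm in diameter and 8 mm deep (floor of the well 10 mm above the table), its floor and side stripes red. Origin: centre of the block's underside, on the well's axis; x and y along its sides, z up.
- bottle_black: loose bystander: the same amber bottle (32 mm in diameter, 80 mm tall) but with a black cap and a cream-white label. It has no stand and stays where it is. Origin: centre of its underside, z up.
- peach_lamp: loose bystander: peach-shaped night lamp, cream yellow with a pink tip, 68 mm in diameter, 70 mm tall; it stays where it is, near the far side. (A white cream jar, 45 mm in diameter and 40 mm high, and a silver balm tin, 40 mm in diameter and 18 mm high, also stand loose among the bottles.) Origin: centre of its underside, z up.
Not all that is in view belongs to the job. What is shaped like the stand_red but purple or turquoise is not meant.

How it is judged:
By the outcome, as a careful person would: the job done as asked, in the order asked, and still so for the second after the job is handed in, with the robot touching nothing.
It also fails if it takes over 107 s, if anything falls off the work surface, if the arm or the gripper's body presses on something with over 40 N, if the wrist force passes 120 N, or if a joint passes its speed limit or range.

## Robot

A 7-joint arm with a two-finger parallel gripper is mounted at the origin on the work surface. World frame = base frame: x ahead of the robot, y to its left, z up, the work surface at z = 0. Lengths are in m, angles in rad, forces in N, time in s.
With the tool pointing down it reaches from about 0.4 to 0.875 m from the base axis. Payload 19.3 kg.
Tool frame: the origin (TCP) lies on the centre line of the jaws, within the pads' length; the fingertips stand 14 mm ahead of it and the grasp point (between the pads) lies 5 mm behind it (bot.tip_extent is the distance from the TCP to the fingertips, in m); z points along the fingers, y is the line along which they close (so a half turn about z gives the same grasp; the last joint's range is limited). The gripper opens to 85 mm and grips with 20 to 120 N. Pads are 22 mm wide; open, the fingers measure 114 mm over their backs; the gripper's body (76 mm by 85 mm) begins 54 mm behind the grasp point. The pads swing forward as they close: fully open they stand 13 mm farther back than shut.
Start: joints at [-1.415, 0.521, -0.036, 1.599, 0.021, 1.021, -0.113], TCP at [0.14, 0.609, 0.245] pointing down, gripper open.
Joint ranges: [-2.91, 2.91], [-0.3, 2.13], [-1.5, 1.42], [0.17, 2.43], [-1.26, 4.41], [0.16, 1.93], [-2.52, 2.52]. Speed limits (rad/s): [1.89, 1.89, 2.39, 2.39, 3.01, 3.01, 3.01].

## Interface

Orientations are given as [roll, pitch, yaw] about the fixed x, y, z axes, in that order (R = Rz(yaw) Ry(pitch) Rx(roll)).
In Python, from workcell import monitor, grab_frame, camera_model, bot gives the robot as it stands.
- The arm moves only by the tool move_arm, never from a script. Its argument "moves" is a list of rows, each a list of 4 numbers: the shift along the world's x, y, z in mm, then the turn about the world's z in rad. A call has 1 to 12 rows; each row is the pose to reach, as a shift and turn from the pose commanded when the call began; what a row does not reach only later rows make up. A row lasts 1/8 s, in which the tool goes at most 62.5 mm and 10.7 degrees, less where a joint would pass 70% of its speed; a pose out of reach is approached as far as the arm can. A call with a gripper value outside its range is refused whole. "gripper" is the opening, from 0 (shut) to 1 (fully open), set as the call begins (left out, the last holds). The fingers move at their own pace and stop on an object; "newtons" is the grip in N (left out, the last holds). Time passes only in rows, so rows that repeat a pose let the fingers close. It gives the time, the measured TCP pose, the force, the opening and the grip force at its end, in the units of the state.
- monitor.observe(): the state, without advancing time (a new reading comes with each control period).
- grab_frame(name): name is "scene" or "top" or "wrist"; returns the picture (420x560x3 uint8, blue, green, red); there is no depth.
- camera_model(name): a dict with "vfov" (degrees; the focal length in pixels is half the picture's height over the tangent of half this angle, whatever the lens; pixels are square), "cx", "cy" (the principal point, pixels), "k1" (the pictures are not rectified: a ray, as slopes to the right and down, at radius r is drawn at 1 + k1 r^2 times it, then the intrinsics apply), "R" (3x3) and "t" (3): a world point X has camera coordinates R X + t; the wrist camera has in their place "T_tool_cam" (4x4, takes a point from camera to tool coordinates, whose origin is the TCP and whose axes are the flange's). Camera axes: x right, y down, z forward; pixel columns grow to the right and rows downward; lengths in m; the calibration is good to about 2 mm. A picture is of the moment at which its call begins: read the wrist's pose just before it. camera_model takes no time and is no camera call.
- bot.job_done(): hands the job in; it is judged then, once.
The state is a dict: "clock": time; "qpos": joint angles; "qd": joint speeds; "joint_efforts": joint torques, N m; "position": TCP position; "tool_rot": TCP orientation; "force": force on the tool from outside, world axes, zero at the start; "moment": the same for the moment, N m; "grip_width": finger opening in m; "finger_force": force on a finger pad.
Only numpy, scipy, OpenCV 4.12 (cv2) and the standard library are available. Lean on these libraries where they do the work, as an engineer would, in place of code of your own. Each camera call takes 0.05 s, during which the arm holds its last target. There are 200 camera calls.

## Working session

There is one attempt and no reset: what is moved stays moved. The work goes in short steps, Python scripts to look and compute and a tool call to move; the robot and the scene stay as the last step left them, time stands still between calls to the robot, and variables do not carry over. Pictures are saved under pics/ and viewed, at most 14 in all, crops included, and the job is handed in when it is done.

Besides the shell and the picture viewer there is one more tool, called after "Emit:" by a JSON object that holds its "op" and its "data", one argument or row to a line. move_arm: Moves the arm, as the interface text tells. Its arguments: {"type":"object","properties":{"moves":{"type":"array","items":{"type":"array","items":{"type":"number"}}},"gripper":{"type":"number"},"newtons":{"type":"number"}},"required":["moves"]}

```bash
mkdir -p pics
cat > h.py <<'E'
import numpy as np,cv2
from workcell import monitor, grab_frame, camera_model, bot
def und(m,u,v):
    f=210/np.tan(np.radians(m["vfov"])/2); d=np.array([(u-m["cx"])/f,(v-m["cy"])/f]); s=d.copy()
    for _ in range(30): s=d/(1+m["k1"]*(s@s))
    return np.array([s[0],s[1],1])
def cast(m,u,v,z):
    R=np.array(m["R"]);t=np.array(m["t"]); c=-R.T@t; r=R.T@und(m,u,v)
    return c+r*(z-c[2])/r[2]
E
python3 - <<'E'
from h import *
for n in("scene","top"):
    cv2.imwrite(f"pics/{n}0.png",grab_frame(n)); m=camera_model(n); print(n,m["vfov"],m["k1"],-np.array(m["R"]).T@np.array(m["t"]))
s=monitor.observe();print(s)
E
```

```text
scene 48.49632312158617 -0.010173908090127734 [1.02881671 0.36002412 0.9353134 ]
top 56.069716841951454 -0.015933864519265203 [0.43123685 0.01403056 0.81799981]
{'clock': 0.1, 'qpos': array([-1.41519787,  0.52194431, -0.03634235,  1.5999075 ,  0.02121873,
        1.02113004, -0.11280725]), 'qd': array([ 0.00057451, -0.00220067,  0.00027991, -0.00195508,  0.00160398,
        0.00219209,  0.00063212]), 'joint_efforts': array([ 2.80700726e-03, -9.28489780e+01,  1.98317394e+00, -3.70527935e+01,
        1.79639517e-02,  5.47184827e-03,  4.45600975e-06]), 'position': array([0.139894  , 0.6088602 , 0.24480499]), 'tool_rot': array([-3.14059216e+00,  7.87259313e-05,  2.91579796e+00]), 'force': array([ 0.34528692,  0.17151933, -1.46070579]), 'moment': array([ 0.03915512, -0.0024997 , -0.02636946]), 'finger_force': 0.0, 'grip_width': 0.08553585864212979}
```

View pics/scene0.png

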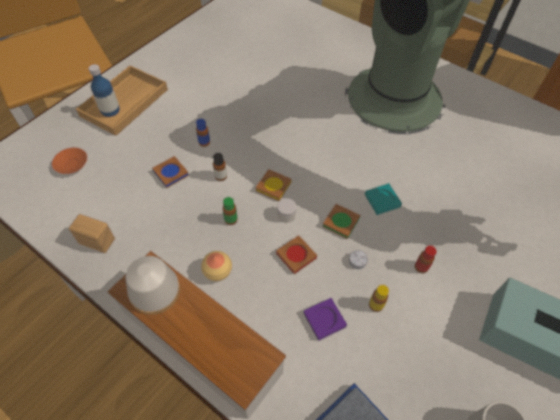

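View pics/top0.png

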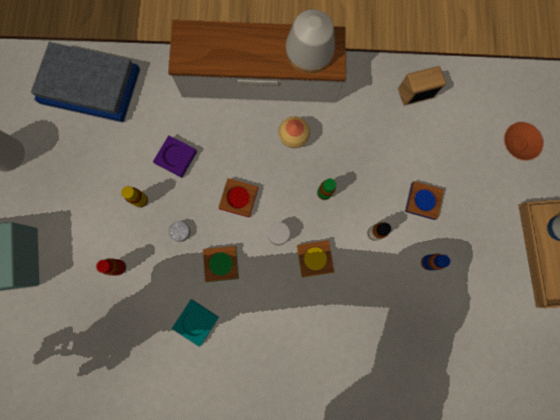

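Top view: stands red (238,197), green (220,264), yellow (315,259), blue (425,200). Bottles: green (327,188), yellow (135,196), red (111,267), blue (436,262), black (379,231). Jar is at (278,232), tin at (179,231) and lamp at (294,132). I'll measure the blobs in both views next.

```bash
cat > m.py <<'E'
from h import *
H={"green":(45,85),"yellow":(20,34),"blue":(105,130),"red":(172,5)}
def blobs(im,c,smin=150,vmin=60,amin=12):
    h=cv2.cvtColor(im,cv2.COLOR_BGR2HSV);a,b=H[c];hh=h[...,0]
    k=((hh>=a)&(hh<=b)) if a<b else ((hh>=a)|(hh<=b))
    k=(k&(h[...,1]>smin)&(h[...,2]>vmin)).astype(np.uint8)
    n,l,s,ce=cv2.connectedComponentsWithStats(k)
    return [(s[i][:4].tolist(),int(s[i][4]),ce[i]) for i in range(1,n) if s[i][4]>=amin]
E
python3 - <<'E'
from m import *
for n in("top","scene"):
    im=cv2.imread(f"pics/{n}0.png");m=camera_model(n)
    for c in H:
        for b in blobs(im,c):
            print(n,c,b[0],b[1],b[2].round(1),"z.01",cast(m,*b[2],.01)[:2].round(3),"z.068",cast(m,*b[2],.068)[:2].round(3))
im=cv2.imread("pics/top0.png")
t=[(95,180),(85,245),(300,165),(410,240)]
s=np.vstack([np.hstack([cv2.resize(im[y:y+40,x:x+55],None,fx=7,fy=7,interpolation=0) for x,y in t[i:i+2]]) for i in(0,2)])
cv2.imwrite("pics/crop.png",s)
E
```

```text
top green [323, 179, 13, 13] 128 [328.7 185. ] z.01 [ 0.629 -0.104] z.068 [ 0.615 -0.095]
top green [318, 190, 9, 8] 27 [321.  194.6] z.01 [ 0.608 -0.087] z.068 [ 0.595 -0.08 ]
top green [210, 253, 22, 22] 209 [220.5 264.2] z.01 [0.458 0.116] z.068 [0.456 0.109]
top yellow [121, 186, 17, 14] 170 [128.8 192.8] z.01 [0.6   0.312] z.068 [0.588 0.291]
top yellow [133, 192, 14, 15] 78 [141.2 200.6] z.01 [0.585 0.285] z.068 [0.574 0.266]
top yellow [304, 247, 23, 24] 421 [314.9 258.3] z.01 [ 0.475 -0.076] z.068 [ 0.471 -0.069]
top blue [35, 97, 87, 23] 360 [ 79.  107.8] z.01 [0.784 0.434] z.068 [0.758 0.404]
top blue [415, 190, 20, 20] 316 [424.7 199.7] z.01 [ 0.603 -0.308] z.068 [ 0.591 -0.285]
top blue [438, 255, 12, 12] 106 [443.6 260.6] z.01 [ 0.476 -0.344] z.068 [ 0.472 -0.318]
top red [227, 187, 22, 21] 368 [237.8 197. ] z.01 [0.598 0.086] z.068 [0.586 0.081]
top red [97, 260, 13, 13] 139 [103.  265.8] z.01 [0.449 0.351] z.068 [0.448 0.327]
scene yellow [265, 177, 18, 14] 200 [273.3 183.5] z.01 [ 0.471 -0.079] z.068 [ 0.506 -0.051]
scene yellow [375, 285, 13, 15] 140 [381.6 292.1] z.01 [0.559 0.285] z.068 [0.588 0.29 ]
scene yellow [371, 300, 13, 10] 74 [376.  305.5] z.01 [0.592 0.292] z.068 [0.62  0.296]
scene blue [163, 166, 14, 10] 100 [169.7 170.2] z.01 [ 0.6   -0.313] z.068 [ 0.627 -0.27 ]
scene red [287, 245, 19, 17] 251 [296.1 253.2] z.01 [0.595 0.084] z.068 [0.622 0.101]
scene red [425, 246, 11, 14] 105 [429.7 252.3] z.01 [0.407 0.322] z.068 [0.446 0.324]
scene red [420, 265, 9, 6] 25 [424.  266.7] z.01 [0.447 0.329] z.068 [0.484 0.331]
```

View pics/crop.png

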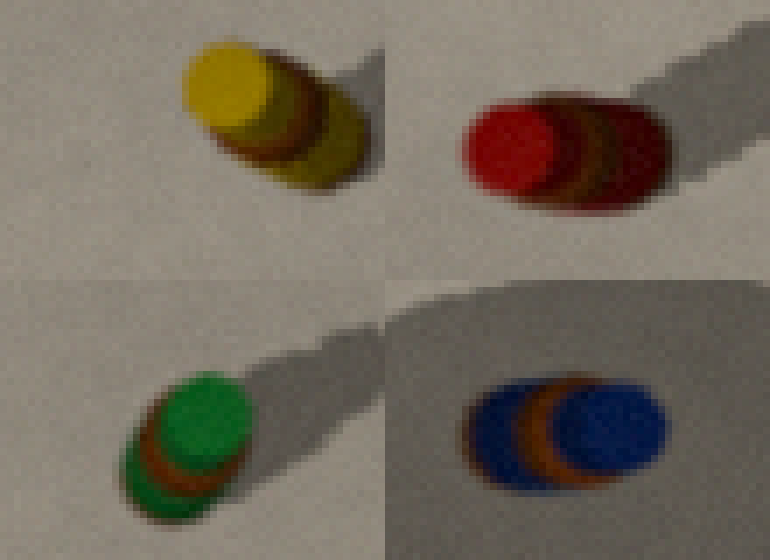

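The crops show the four cap discs clearly. Top-view centres are yellow (127,191.6), red (102.4,265.8), green (329,184.2), blue (443.4,260.9).

Run:
```python
from h import *
m=camera_model("top");s=camera_model("scene")
for n,u,v,z in [("Y",127.1,191.6,.08),("R",102.4,265.8,.08),("G",328.9,184.2,.08),("B",443.4,260.9,.08),("black",384,229,.08),("jar",278,232,.04),("tin",179,231,.018),("lamp",294,131,.035),("box",38,225,.1)]: print(n,cast(m,u,v,z).round(4))
for n,u,v,z in [("Gcap",228.5,202,.08),("Bcap",202,123,.08),("Gwell",342.5,220,.01)]: print("scene",n,cast(s,u,v,z).round(4))
```

```text
Y [0.5881 0.2896 0.08  ]
R [0.4478 0.323  0.08  ]
G [ 0.6136 -0.0939  0.08  ]
B [ 0.4712 -0.3123  0.08  ]
black [ 0.5292 -0.1996  0.08  ]
jar [0.5232 0.0014 0.04  ]
tin [0.5227 0.2017 0.018 ]
lamp [ 0.7366 -0.027   0.035 ]
box [0.5177 0.4371 0.1   ]
scene Gcap [ 0.6162 -0.0926  0.08  ]
scene Bcap [ 0.4726 -0.3078  0.08  ]
scene Gwell [0.4555 0.1173 0.01  ]
```

Emit:
{"op": "move_arm", "data": {
  "moves": [
    [15,-20,0,0],
    [40,-60,0,0],
    [70,-104,0,0],
    [100,-148,0,0],
    [130,-192,0,0],
    [160,-236,0,0],
    [190,-281,0,0],
    [220,-325,0,0],
    [250,-370,0,0],
    [280,-414,0,0],
    [310,-458,0,0],
    [340,-502,0,0]
  ],
  "gripper": 0.65,
  "newtons": 40
}}

```text
clock: 1.6
position: [0.4806, 0.1056, 0.2452]
tool_rot: [-3.142, -0.0, 2.916]
force: [0.1, 1.1, 0.5]
grip_width: 0.0557
finger_force: 0.0
```

Emit:
{"op": "move_arm", "data": {
  "moves": [
    [30,-44,0,0],
    [60,-88,0,0],
    [90,-132,0,0],
    [115,-170,0,0],
    [130,-193,0,0],
    [135,-200,-20,0],
    [135,-200,-60,0],
    [135,-200,-95,0],
    [135,-200,-95,0],
    [135,-200,-95,0],
    [135,-200,-95,0]
  ]
}}

```text
clock: 2.98
position: [0.6156, -0.0928, 0.1517]
tool_rot: [3.141, 0.002, 2.916]
force: [-0.6, 0.5, 0.6]
grip_width: 0.0557
finger_force: 0.0
```

Run:
```python
from h import *
s=monitor.observe();im=grab_frame("wrist");m=camera_model("wrist");cv2.imwrite("pics/w1.png",im);print(s["position"],s["tool_rot"])
from scipy.spatial.transform import Rotation as Ro
T=np.eye(4);T[:3,:3]=Ro.from_euler("xyz",s["tool_rot"]).as_matrix();T[:3,3]=s["position"]
C=T@np.array(m["T_tool_cam"]);f=210/np.tan(np.radians(m["vfov"])/2)
p=np.linalg.inv(C)@[.615,-.093,.08,1];p=p[:3]/p[2];print(C[:3,3],m["cx"]+f*p[0],m["cy"]+f*p[1])
```

```text
[ 0.6155639  -0.09278493  0.15169724] [3.14123050e+00 1.95346903e-03 2.91592665e+00]
[ 0.54171954 -0.0759626   0.28072859] 277.6229092728829 236.35360154605303
```

View pics/w1.png

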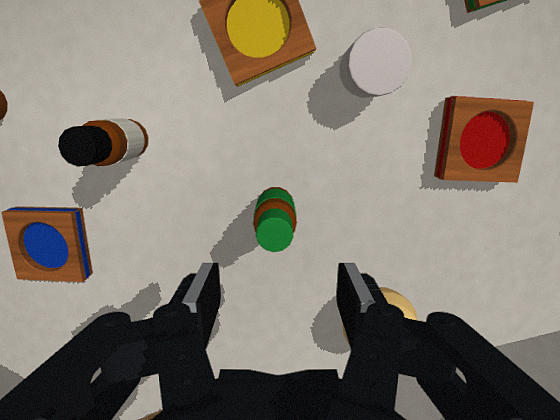

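The green cap is at (275,235) against a predicted (278,236), about 1 mm off. I'll descend and grip.

Emit:
{"op": "move_arm", "data": {
  "moves": [
    [0,0,-30,0],
    [0,0,-65,0],
    [0,0,-95,0],
    [0,0,-112,0],
    [0,0,-116,0],
    [0,0,-116,0]
  ]
}}

```text
clock: 3.78
position: [0.6154, -0.093, 0.0351]
tool_rot: [3.142, 0.001, 2.916]
force: [0.7, 0.4, 0.4]
grip_width: 0.0553
finger_force: 0.0
```

Emit:
{"op": "move_arm", "data": {
  "moves": [
    [0,0,0,0],
    [0,0,0,0],
    [0,0,0,0],
    [0,0,0,0],
    [0,0,0,0],
    [0,0,0,0]
  ],
  "gripper": 0
}}

```text
clock: 4.53
position: [0.6155, -0.093, 0.0354]
tool_rot: [3.141, 0.001, 2.916]
force: [-1.3, 0.4, 7.8]
grip_width: 0.0308
finger_force: 39.1
```

Emit:
{"op": "move_arm", "data": {
  "moves": [
    [0,0,10,0],
    [0,0,30,0],
    [0,0,60,0],
    [0,0,90,0],
    [0,0,110,0],
    [-12,16,115,0],
    [-38,50,115,0],
    [-64,85,115,0],
    [-90,119,115,0],
    [-116,153,115,0],
    [-140,185,115,0],
    [-153,202,115,0]
  ]
}}

```text
clock: 6.02
position: [0.4599, 0.1112, 0.1497]
tool_rot: [3.141, -0.001, 2.918]
force: [0.5, 0.3, -1.0]
grip_width: 0.0308
finger_force: 39.7
```

Emit:
{"op": "move_arm", "data": {
  "moves": [
    [-5,7,0,0],
    [-5,7,0,0],
    [-5,7,-25,0],
    [-5,7,-55,0],
    [-5,7,-80,0],
    [-5,7,-92,0],
    [-5,7,-98,0],
    [-5,7,-101,0],
    [-5,7,-103,0],
    [-5,7,-104,0],
    [-5,7,-104,0]
  ]
}}

```text
clock: 7.4
position: [0.4571, 0.1162, 0.0455]
tool_rot: [3.141, 0.0, 2.916]
force: [-0.3, 0.8, 0.1]
grip_width: 0.0309
finger_force: 39.7
```

Emit:
{"op": "move_arm", "data": {
  "moves": [
    [0,0,0,0],
    [0,0,0,0],
    [0,0,0,0],
    [0,0,0,0],
    [0,0,25,0],
    [0,0,60,0],
    [0,0,105,0],
    [0,0,115,0],
    [0,0,115,0]
  ],
  "gripper": 0.65
}}

```text
clock: 8.52
position: [0.4571, 0.1163, 0.1605]
tool_rot: [3.141, 0.001, 2.916]
force: [-0.3, 0.3, -0.2]
grip_width: 0.0555
finger_force: 0.0
```

Run:
```python
from h import *
cv2.imwrite("pics/w2.png",grab_frame("wrist"))
```

```text
(no output)
```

View pics/w2.png

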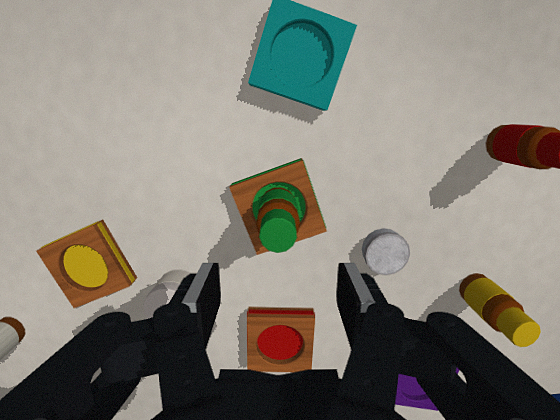

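The green bottle stands upright in its well, with the cap at (277,232). Next is yellow.

Emit:
{"op": "move_arm", "data": {
  "moves": [
    [15,20,0,0],
    [40,53,0,0],
    [66,88,0,0],
    [92,122,0,0],
    [116,154,0,0],
    [128,170,0,0],
    [131,174,0,0],
    [131,174,-20,0],
    [131,174,-55,0],
    [131,174,-90,0],
    [131,174,-115,0],
    [131,174,-125,0]
  ]
}}

```text
clock: 10.07
position: [0.5866, 0.2887, 0.0328]
tool_rot: [-3.139, -0.002, 2.915]
force: [-0.2, -0.9, 0.5]
grip_width: 0.0556
finger_force: 0.0
```

Emit:
{"op": "move_arm", "data": {
  "moves": [
    [0,0,0,0],
    [0,0,0,0],
    [0,0,0,0],
    [0,0,0,0],
    [0,0,0,0],
    [0,0,0,0]
  ],
  "gripper": 0
}}

```text
clock: 10.82
position: [0.5881, 0.2902, 0.0356]
tool_rot: [3.141, 0.0, 2.916]
force: [-0.9, 0.2, 4.4]
grip_width: 0.0308
finger_force: 39.9
```

Emit:
{"op": "move_arm", "data": {
  "moves": [
    [0,0,10,0],
    [0,0,30,0],
    [0,0,60,0],
    [0,0,95,0],
    [0,0,120,0],
    [-5,-15,125,0],
    [-15,-48,125,0],
    [-27,-86,125,0],
    [-40,-128,125,0],
    [-53,-170,125,0],
    [-66,-212,125,0],
    [-79,-254,125,0]
  ]
}}

```text
clock: 12.32
position: [0.5074, 0.0339, 0.1602]
tool_rot: [-3.141, -0.001, 2.915]
force: [-0.1, -0.2, -0.9]
grip_width: 0.031
finger_force: 39.7
```

Emit:
{"op": "move_arm", "data": {
  "moves": [
    [-13,-42,0,0],
    [-25,-80,0,0],
    [-33,-105,0,0],
    [-36,-113,0,0],
    [-36,-113,0,0],
    [-36,-113,-25,0],
    [-36,-113,-60,0],
    [-36,-113,-90,0],
    [-36,-113,-104,0],
    [-36,-113,-110,0],
    [-36,-113,-113,0],
    [-36,-113,-114,0]
  ]
}}

```text
clock: 13.82
position: [0.4733, -0.0768, 0.0468]
tool_rot: [3.141, 0.001, 2.916]
force: [1.1, -0.4, -1.2]
grip_width: 0.0309
finger_force: 39.7
```

Emit:
{"op": "move_arm", "data": {
  "moves": [
    [0,0,0,0],
    [0,0,0,0]
  ]
}}

```text
clock: 14.08
position: [0.4731, -0.0769, 0.0466]
tool_rot: [3.141, 0.001, 2.916]
force: [-1.1, 0.5, -1.0]
grip_width: 0.031
finger_force: 39.7
```

Emit:
{"op": "move_arm", "data": {
  "moves": [
    [0,0,0,0],
    [0,0,0,0],
    [0,0,0,0],
    [0,0,0,0],
    [0,0,25,0],
    [0,0,60,0],
    [0,0,105,0],
    [0,0,115,0],
    [0,0,115,0]
  ],
  "gripper": 0.65
}}

```text
clock: 15.2
position: [0.4732, -0.0767, 0.1615]
tool_rot: [3.141, 0.001, 2.916]
force: [-1.5, 0.1, -0.7]
grip_width: 0.0554
finger_force: 0.0
```

Run:
```python
from h import *
cv2.imwrite("pics/w3.png",grab_frame("wrist"))
```

```text
(no output)
```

View pics/w3.png

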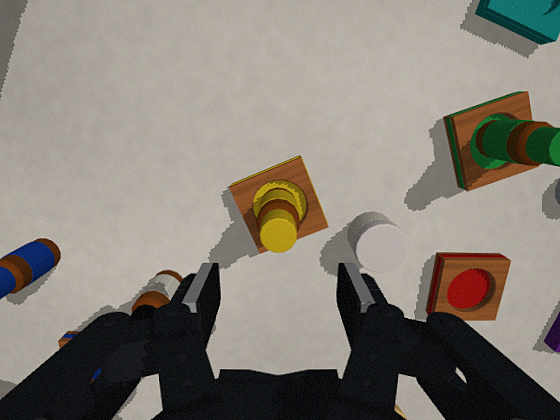

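The yellow bottle stands upright in its well, with the cap at (277,233). Next is blue.

Emit:
{"op": "move_arm", "data": {
  "moves": [
    [0,-20,0,0],
    [0,-60,0,0],
    [0,-105,0,0],
    [0,-150,0,0],
    [0,-195,0,0],
    [-1,-225,0,0],
    [-1,-234,0,0],
    [-1,-234,0,0],
    [-1,-234,0,0]
  ]
}}

```text
clock: 16.38
position: [0.4721, -0.3096, 0.1608]
tool_rot: [3.141, -0.001, 2.917]
force: [0.2, -0.0, 0.6]
grip_width: 0.0554
finger_force: 0.0
```

Run:
```python
from m import *
print(monitor.observe()["position"])
for b in blobs(grab_frame("wrist"),"blue",140,40,40): print(b)
```

```text
[ 0.47210061 -0.30955717  0.16079852]
([254, 188, 39, 22], 298, array([273.51677852, 195.39932886]))
([254, 207, 36, 41], 1168, array([271.83133562, 227.23715753]))
([278, 295, 59, 5], 182, array([306.63736264, 296.95054945]))
([286, 311, 46, 36], 1279, array([308.9061767 , 328.10242377]))
([44, 336, 9, 15], 40, array([ 47.65, 342.9 ]))
```

Emit:
{"op": "move_arm", "data": {
  "moves": [
    [0,-2,-20,0],
    [0,-2,-55,0],
    [0,-2,-90,0],
    [0,-2,-115,0],
    [0,-2,-126,0],
    [0,-2,-126,0]
  ]
}}

```text
clock: 17.18
position: [0.472, -0.3124, 0.0352]
tool_rot: [3.141, -0.001, 2.916]
force: [0.2, 0.3, 0.7]
grip_width: 0.0553
finger_force: 0.0
```

Emit:
{"op": "move_arm", "data": {
  "moves": [
    [0,0,0,0],
    [0,0,0,0],
    [0,0,0,0],
    [0,0,0,0],
    [0,0,0,0],
    [0,0,0,0]
  ],
  "gripper": 0
}}

```text
clock: 17.92
position: [0.4725, -0.3131, 0.0364]
tool_rot: [-3.141, 0.002, 2.916]
force: [-1.4, 1.2, 6.0]
grip_width: 0.0307
finger_force: 39.1
```

Emit:
{"op": "move_arm", "data": {
  "moves": [
    [0,0,10,0],
    [0,0,30,0],
    [0,0,60,0],
    [0,0,90,0],
    [0,0,110,0],
    [10,0,115,0],
    [32,1,115,0],
    [62,2,115,0],
    [92,2,115,0],
    [115,3,115,0],
    [127,3,115,0],
    [130,3,115,0]
  ]
}}

```text
clock: 19.42
position: [0.6021, -0.3097, 0.1498]
tool_rot: [-3.142, -0.001, 2.916]
force: [-0.2, -0.3, -0.9]
grip_width: 0.0308
finger_force: 39.7
```

Emit:
{"op": "move_arm", "data": {
  "moves": [
    [0,0,0,0],
    [0,0,0,0],
    [0,0,-25,0],
    [0,0,-55,0],
    [0,0,-80,0],
    [0,0,-93,0],
    [0,0,-99,0],
    [0,0,-102,0],
    [0,0,-104,0],
    [0,0,-104,0],
    [0,0,-104,0]
  ]
}}

```text
clock: 20.8
position: [0.6021, -0.3099, 0.0466]
tool_rot: [-3.141, 0.0, 2.916]
force: [-0.7, 0.4, -0.9]
grip_width: 0.0309
finger_force: 39.7
```

Emit:
{"op": "move_arm", "data": {
  "moves": [
    [0,0,0,0],
    [0,0,0,0],
    [0,0,0,0],
    [0,0,0,0],
    [0,0,25,0],
    [0,0,60,0],
    [0,0,105,0],
    [0,0,115,0],
    [0,0,115,0]
  ],
  "gripper": 0.65
}}

```text
clock: 21.92
position: [0.6021, -0.3098, 0.1615]
tool_rot: [3.142, 0.001, 2.916]
force: [-0.9, -0.2, -0.2]
grip_width: 0.0556
finger_force: 0.0
```

Run:
```python
from h import *
cv2.imwrite("pics/w4.png",grab_frame("wrist"))
```

```text
(no output)
```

View pics/w4.png

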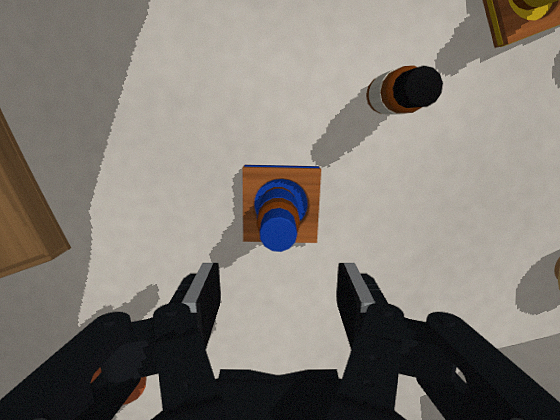

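The blue bottle stands upright in its well, with the cap at (277,231), and the black bottle is undisturbed. Next is red.

Emit:
{"op": "move_arm", "data": {
  "moves": [
    [-5,20,0,0],
    [-15,60,0,0],
    [-26,108,0,0],
    [-38,156,0,0],
    [-50,204,0,0],
    [-61,252,0,0],
    [-73,300,0,0],
    [-85,348,0,0],
    [-96,396,0,0],
    [-108,444,0,0],
    [-120,492,0,0],
    [-131,540,0,0]
  ]
}}

```text
clock: 23.48
position: [0.4698, 0.2313, 0.1601]
tool_rot: [-3.14, -0.001, 2.916]
force: [0.8, -0.4, -0.0]
grip_width: 0.0554
finger_force: 0.0
```

Emit:
{"op": "move_arm", "data": {
  "moves": [
    [-10,40,0,0],
    [-19,75,0,0],
    [-23,92,0,0],
    [-23,94,0,0],
    [-23,94,0,0],
    [-23,94,0,0]
  ]
}}

```text
clock: 24.22
position: [0.4485, 0.3228, 0.1613]
tool_rot: [-3.141, 0.0, 2.914]
force: [0.8, -0.7, -0.4]
grip_width: 0.0554
finger_force: 0.0
```

Run:
```python
from m import *
print(monitor.observe()["position"])
for b in blobs(grab_frame("wrist"),"red",140,40,40): print(b)
```

```text
[0.44847498 0.32284278 0.16130039]
([260, 186, 39, 26], 311, array([278.89710611, 193.63665595]))
([262, 205, 36, 41], 1177, array([279.44180119, 225.02463891]))
([90, 368, 12, 15], 64, array([ 95.609375, 374.609375]))
```

Aligned, within about 1 mm.

Emit:
{"op": "move_arm", "data": {
  "moves": [
    [0,0,-20,0],
    [0,0,-55,0],
    [0,0,-90,0],
    [0,0,-115,0],
    [0,0,-126,0],
    [0,0,-126,0]
  ]
}}

```text
clock: 25.02
position: [0.448, 0.3237, 0.0352]
tool_rot: [-3.141, -0.0, 2.915]
force: [-0.3, -0.5, 0.8]
grip_width: 0.055
finger_force: 0.0
```

Emit:
{"op": "move_arm", "data": {
  "moves": [
    [0,0,0,0],
    [0,0,0,0],
    [0,0,0,0],
    [0,0,0,0],
    [0,0,0,0],
    [0,0,0,0]
  ],
  "gripper": 0
}}

```text
clock: 25.78
position: [0.4485, 0.3245, 0.0365]
tool_rot: [3.14, 0.001, 2.916]
force: [-0.6, -1.2, 7.0]
grip_width: 0.0306
finger_force: 39.1
```

Emit:
{"op": "move_arm", "data": {
  "moves": [
    [0,0,10,0],
    [0,0,30,0],
    [0,0,60,0],
    [0,0,90,0],
    [0,0,110,0],
    [10,-15,115,0],
    [30,-48,115,0],
    [56,-90,115,0],
    [82,-132,115,0],
    [108,-174,115,0],
    [132,-212,115,0],
    [145,-233,115,0]
  ]
}}

```text
clock: 27.28
position: [0.5938, 0.0872, 0.1502]
tool_rot: [-3.14, 0.0, 2.913]
force: [0.4, -0.1, 0.1]
grip_width: 0.0309
finger_force: 39.7
```

Emit:
{"op": "move_arm", "data": {
  "moves": [
    [4,-6,0,0],
    [4,-6,0,0],
    [4,-6,-25,0],
    [4,-6,-55,0],
    [4,-6,-80,0],
    [4,-6,-93,0],
    [4,-6,-99,0],
    [4,-6,-102,0],
    [4,-6,-104,0],
    [4,-6,-104,0],
    [4,-6,-104,0]
  ]
}}

```text
clock: 28.65
position: [0.5971, 0.0852, 0.0466]
tool_rot: [3.141, 0.0, 2.916]
force: [-0.4, 0.1, -0.2]
grip_width: 0.031
finger_force: 39.7
```

Emit:
{"op": "move_arm", "data": {
  "moves": [
    [0,0,0,0],
    [0,0,0,0],
    [0,0,0,0],
    [0,0,0,0],
    [0,0,25,0],
    [0,0,60,0],
    [0,0,105,0],
    [0,0,115,0],
    [0,0,115,0]
  ],
  "gripper": 0.65
}}

```text
clock: 29.78
position: [0.5971, 0.0853, 0.1615]
tool_rot: [3.141, 0.001, 2.916]
force: [-0.6, -0.3, -0.7]
grip_width: 0.0552
finger_force: 0.0
```

Run:
```python
from h import *
cv2.imwrite("pics/w5.png",grab_frame("wrist"));cv2.imwrite("pics/s5.png",grab_frame("scene"))
```

```text
(no output)
```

View pics/w5.png

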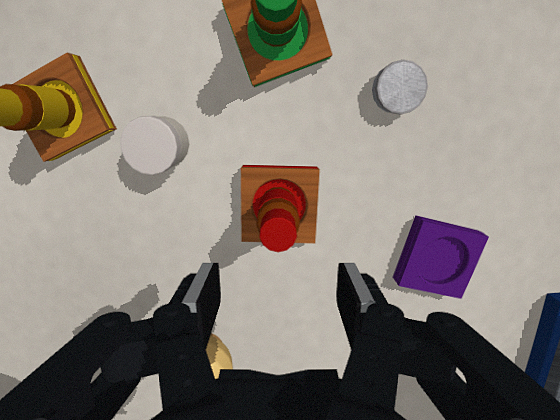

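View pics/s5.png

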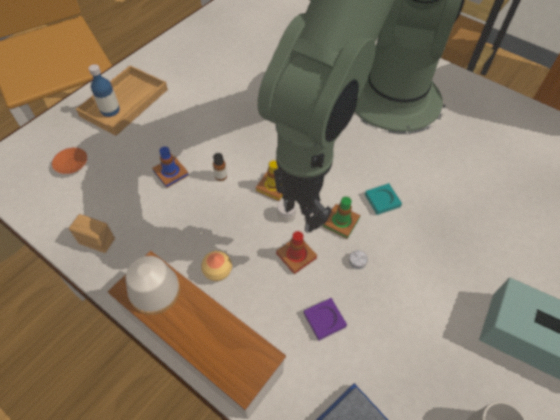

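The red bottle is in its well, with the cap at (277,232). The scene view shows all four bottles upright in their own stands: blue (168,158), yellow (273,173), green (345,207), red (297,243). The black bottle (219,166) and lamp (217,265) have not moved, and the gripper is clear, so I'm handing in.

```bash
python3 -c "
from h import *
print(bot.job_done())"
```

```text
the job is handed in; nothing more can be done
None
```

Job handed in at about 30 s: the green, yellow, blue and red bottles each stand upright in their own colour's well, and the black-capped bottle and peach lamp were left where they stood.

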